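# Put the microscope objectives away by size

## Task

Put the four steel microscope objectives away: stand each one upright in the middle of its own round black canister base, the shortest in the smallest base, the next longer in the next larger, and so on up to the longest in the largest. Set them down without dropping them or tipping any over, and leave the two black eyepieces where they stand.

Things in the scene. Friction and masses are not known exactly. Their poses are not given: they have to be found in the camera images.
- obj_a_center (a point): The shortest of four microscope objective lenses: a bare-steel round barrel standing upright, 36 mm tall, front lens up. Barrel 28 mm in diameter from 6 mm to 26 mm above its underside, with a dark ring near the top, then tapering to a nose 23 mm wide; foot 25 mm across. About 86 g. The point is at its centre, half-way up (18.0 mm above its underside); z runs up along it.
- base_a: The smallest of four round black storage-canister bases: a shallow open dish, 50 mm outside diameter, 44 mm inside, rim 11 mm high, grey flat floor 4 mm above the bench. Fixed to the bench. Origin at the centre of its underside, z up. It takes the shortest lens.
- obj_b_center (a point): The second shortest of four microscope objective lenses: a bare-steel round barrel standing upright, 47 mm tall, front lens up. Barrel 28 mm in diameter from 6 mm to 37 mm above its underside, with a dark ring near the top, then tapering to a nose 18 mm wide; foot 25 mm across. About 97 g. The point is at its centre, half-way up (23.5 mm above its underside); z runs up along it.
- base_b: The second smallest of four round black storage-canister bases: a shallow open dish, 64 mm outside diameter, 58 mm inside, rim 11 mm high, grey flat floor 4 mm above the bench. Fixed to the bench. Origin at the centre of its underside, z up. It takes the second shortest lens.
- obj_c_center (a point): The second longest of four microscope objective lenses: a bare-steel round barrel standing upright, 58 mm tall, front lens up. Barrel 28 mm in diameter from 6 mm to 48 mm above its underside, with a dark ring near the top, then tapering to a nose 13 mm wide; foot 25 mm across. About 108 g. The point is at its centre, half-way up (29.0 mm above its underside); z runs up along it.
- base_c: The second largest of four round black storage-canister bases: a shallow open dish, 79 mm outside diameter, 73 mm inside, rim 11 mm high, grey flat floor 4 mm above the bench. Fixed to the bench. Origin at the centre of its underside, z up. It takes the second longest lens.
- obj_d_center (a point): The longest of four microscope objective lenses: a bare-steel round barrel standing upright, 69 mm tall, front lens up. Barrel 28 mm in diameter from 6 mm to 59 mm above its underside, with a dark ring near the top, then tapering to a nose 8 mm wide; foot 25 mm across. About 119 g. The point is at its centre, half-way up (34.5 mm above its underside); z runs up along it.
- base_d: The largest of four round black storage-canister bases: a shallow open dish, 94 mm outside diameter, 88 mm inside, rim 11 mm high, grey flat floor 4 mm above the bench. Fixed to the bench. Origin at the centre of its underside, z up. It takes the longest lens.
- eyepiece_1_center (a point): One of two black microscope eyepieces, not objectives, to be left alone: upright, 40 mm tall, a 23 mm black tube below that flares to a 35 mm wide cup with a lens on top. Loose. The point is at its centre, half-way up (20 mm).
- eyepiece_2_center (a point): The other of two black microscope eyepieces, not objectives, to be left alone: upright, 40 mm tall, a 23 mm black tube below that flares to a 35 mm wide cup with a lens on top. Loose. The point is at its centre, half-way up (20 mm).

How it is judged:
By the outcome, as a careful person would: the job done as asked, in the order asked, and still so for the second after the job is handed in, with the robot touching nothing.
It also fails if it takes over 102 s, if anything falls off the work surface, if the arm or the gripper's body presses on something with over 40 N, if the wrist force passes 120 N, or if a joint passes its speed limit or range.

## Robot

A 6-joint arm with a two-finger parallel gripper is mounted at the origin on the work surface. World frame = base frame: x ahead of the robot, y to its left, z up, the work surface at z = 0. Lengths are in mm, angles in rad, forces in N, time in s.
With the tool pointing down it reaches from about 425 to 950 mm from the base axis. Payload 3.5 kg.
Tool frame: the origin (TCP) lies at the very end of the fingers, on their centre line; the grasp point (between the pads) lies 19 mm behind it; z points along the fingers, y is the direction in which the jaws open and shut (so a half turn about z gives the same grasp; the last joint's range is limited). The gripper opens to 85 mm and grips with 20 to 120 N. Pads are 22 mm wide; open, the fingers measure 114 mm over their backs; the gripper's body (76 mm by 85 mm) begins 54 mm behind the grasp point. The pads swing forward as they close: fully open they stand 13 mm farther back than shut.
Start: joints at [-1.391, 0.286, 1.577, -0, 1.279, -0.15], TCP at [218.624, -638.6, 231.325] pointing down, gripper open.
Joint ranges: [-2.77, 2.77], [-0.9, 2.22], [0.21, 2.48], [-1.53, 4.67], [0.24, 2.81], [-2.84, 2.84]. Speed limits (rad/s): [2.79, 2.79, 3.14, 3.14, 3.14, 3.14].

## Interface

Orientations are given as a rotation vector (axis times angle).
In Python, from rig import r, optics, workorder gives the robot as it stands.
- The arm moves only by the shell command python3 -m crank 'ROWS' [OPENING]. ROWS is JSON, a list of rows, each a list of 6 numbers: the shift along the tool's x, y, z in mm, then the turn, a rotation vector about the tool's x, y, z in degrees. In form: [[tx, ty, tz, ax, ay, az], ...]. A call has exactly 5 rows; each row shifts and turns the commanded pose from where the row before left it, along the tool's axes as they then stand; what a row does not reach is not made up. A row lasts 1/10 s, in which the tool goes at most 50 mm and 8.59 degrees, less where a joint would pass 70% of its speed; a pose out of reach is approached as far as the arm can. A call is refused whole if a number of a shift passes 50 or a number of a turn 8.59, either way. A call with a gripper value outside its range is refused whole. OPENING is the gripper's target within -1 to 1 (fully open at 1, half-way at 0, shut at -1), set as the call begins (- or left out, the last holds). The fingers move at their own pace and stop on an object; the grip force is fixed at half the most. Time passes only in rows, so rows that do not move let the fingers close, or fill a call up. It gives the time, the measured TCP pose, the force and the opening at its end, in the units of the state.
- r.get_obs(): the state, without advancing time (a new reading comes with each control period).
- optics.capture(name): name is "side" or "top" or "wrist"; returns a dict with "img" (400x640x3 uint8, red, green, blue), "mtx" (3x3 intrinsics, pixels), "position" and "attitude" of the camera in the world. Camera axes: x right, y up, looking along -z (the intrinsics and any distortion apply to the point x, -y, -z); pixel columns grow to the right and rows downward; lengths in mm; the calibration is good to about 2 mm. A picture is of the moment at which its call begins. There is no depth.
- workorder.job_done(): hands the job in, once; it reports no verdict.
The state is a dict: "time_s": time; "q": joint angles; "joint_velocities": joint speeds; "effort": joint torques, N m; "ee_pos": TCP position; "eef_rot": TCP orientation; "contact_force": force on the tool from outside, world axes, zero at the start; "moment": the same for the moment, N m; "gripper_width": finger opening in mm.
Only numpy, scipy, OpenCV 4.12 (cv2) and the standard library are available. Lean on these libraries where they do the work, as an engineer would, in place of code of your own. Each camera call takes 0.05 s, during which the arm holds its last target.

## Working session

There is one attempt and no reset: what is moved stays moved. The work goes in short steps, Python scripts to look and compute and a shell command to move; the robot and the scene stay as the last step left them, time stands still between calls to the robot, and variables do not carry over. Pictures are saved under pics/ and viewed, and the job is handed in when it is done.

```bash
ls; mkdir -p pics
python3 - <<'E'
from rig import r, optics
import cv2,numpy as np
o=r.get_obs(); print({k:np.round(v,3).tolist() for k,v in o.items()})
for n in ["top","side","wrist"]:
    c=optics.capture(n); cv2.imwrite(f"pics/{n}0.png",c["img"][:,:,::-1]); print(n,{k:np.round(v,3).tolist() for k,v in c.items() if k!="img"})
E
```

```text
pics
{'time_s': 0.0, 'q': [-1.391, 0.287, 1.578, 0.0, 1.279, -0.15], 'joint_velocities': [0.001, 0.001, 0.001, -0.001, 0.001, -0.0], 'effort': [0.0, -40.598, -29.262, -0.0, 0.006, 0.0], 'ee_pos': [218.541, -637.948, 229.927], 'eef_rot': [-3.097, -0.515, 0.0], 'contact_force': [-0.437, -0.296, 0.088], 'moment': [-0.024, 0.037, -0.067], 'gripper_width': 85.386}
top {'mtx': [[388.015, 0.0, 319.277], [0.0, 388.015, 201.166], [0.0, 0.0, 1.0]], 'position': [412.892, 6.759, 957.464], 'attitude': [0.094, -0.081, -1.594]}
side {'mtx': [[377.634, 0.0, 313.612], [0.0, 377.634, 198.463], [0.0, 0.0, 1.0]], 'position': [254.702, -565.167, 817.221], 'attitude': [0.675, -0.152, -0.417]}
wrist {'mtx': [[350.427, 0.0, 315.784], [0.0, 350.427, 200.875], [0.0, 0.0, 1.0]], 'position': [299.326, -611.163, 373.451], 'attitude': [-0.287, 0.206, -1.229]}
```

View pics/top0.png

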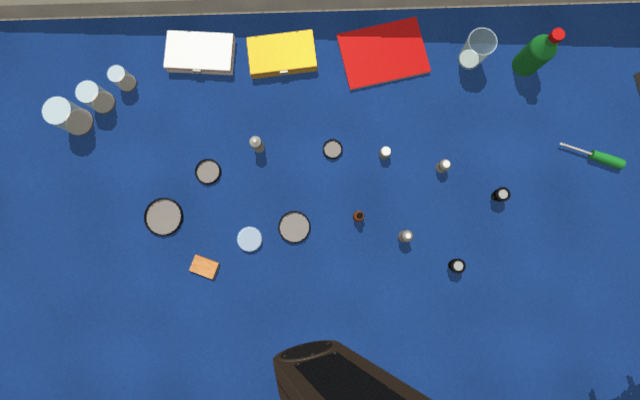

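View pics/side0.png

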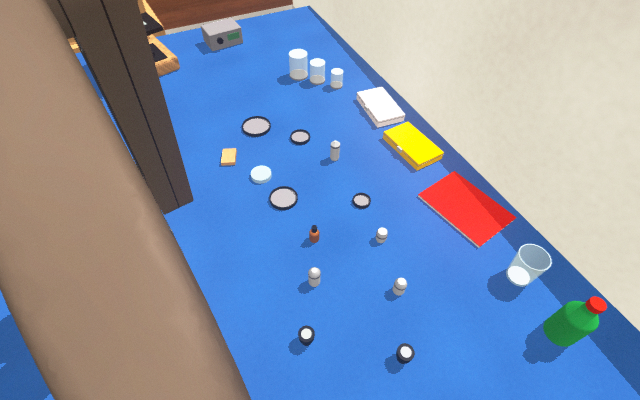

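View pics/wrist0.png

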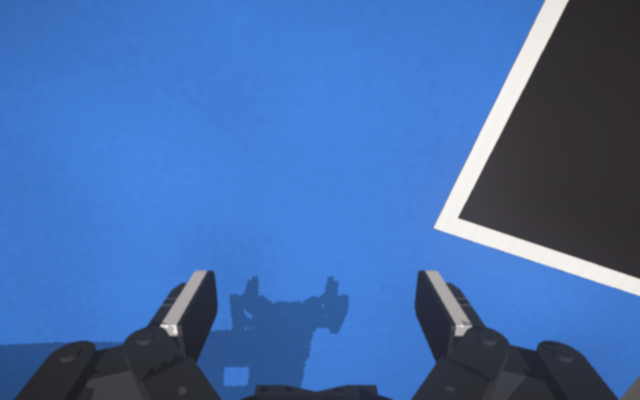

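The top view shows bases at about (164,217), (294,227), (208,172) and (333,149). The objectives are near (257,145), (386,152), (444,166) and (405,236), and the eyepieces near (502,195) and (457,266). There is also a brown bottle at (359,216). Next I'll zoom in and triangulate.

```bash
cat > h.py <<'E'
import numpy as np,cv2
from scipy.spatial.transform import Rotation as R
def ray(c,u,v):
    K=np.array(c["mtx"]); d=np.array([(u-K[0,2])/K[0,0],-(v-K[1,2])/K[1,1],-1.])
    return np.array(c["position"]),R.from_rotvec(c["attitude"]).apply(d)
def onz(c,u,v,z):
    p,d=ray(c,u,v); return p+d*(z-p[2])/d[2]
def proj(c,P):
    q=R.from_rotvec(c["attitude"]).inv().apply(np.array(P,float)-c["position"]); K=np.array(c["mtx"])
    return np.array([K[0,2]+K[0,0]*q[0]/-q[2],K[1,2]+K[1,1]*-q[1]/-q[2]])
def tri(rays):
    A=np.zeros((3,3));b=np.zeros(3)
    for p,d in rays:
        d=d/np.linalg.norm(d);M=np.eye(3)-np.outer(d,d);A+=M;b+=M@p
    return np.linalg.solve(A,b)
E
python3 - <<'E'
from rig import optics
import cv2,numpy as np
from h import *
t=optics.capture("top");s=optics.capture("side")
print([k for k in t])
img=t["img"]; hsv=cv2.cvtColor(img,cv2.COLOR_RGB2HSV)
def blobs(c,roi):
    hsv=cv2.cvtColor(c["img"],cv2.COLOR_RGB2HSV)
    m=(hsv[...,1]<110).astype(np.uint8)*255
    mm=np.zeros_like(m);x0,y0,x1,y1=roi;mm[y0:y1,x0:x1]=m[y0:y1,x0:x1]
    cs,_=cv2.findContours(mm,cv2.RETR_EXTERNAL,cv2.CHAIN_APPROX_NONE)
    for k in cs:
        a=cv2.contourArea(k)
        if a<25: continue
        e=cv2.fitEllipse(k); print(np.round(e[0],1),np.round(e[1],1),round(e[2]),a, "z=4:",np.round(onz(c,*e[0],4),1))
print("top");blobs(t,(140,125,530,300))
print("side");blobs(s,(210,105,440,380))
a=cv2.resize(t["img"][130:280,230:530],None,fx=2.66,fy=2.66,interpolation=cv2.INTER_CUBIC);cv2.imwrite("pics/tz.png",a[:,:,::-1])
a=cv2.resize(s["img"][110:370,210:440],None,fx=2.3,fy=2.3,interpolation=cv2.INTER_CUBIC);cv2.imwrite("pics/sz.png",a[:,:,::-1])
E
```

```text
['img', 'mtx', 'position', 'attitude']
top
[456.9 265.5] [13.5 15.8] 103 163.5 z=4: [ 354.2 -315.7    4. ]
[405.2 235.6] [12.2 14.9] 86 139.5 z=4: [ 429.1 -194.5    4. ]
[249.2 238.5] [24.8 25.3] 35 489.5 z=4: [431.6 187.4   4. ]
[293.9 226.7] [30.6 31.1] 11 745.5 z=4: [457.9  77.3   4. ]
[162.8 216.4] [36.3 37.8] 54 1076.5 z=4: [491.2 400.8   4. ]
[501.  194.1] [12.8 17.8] 77 172.0 z=4: [ 525.2 -435.2    4. ]
[442.9 165.5] [11.7 15.8] 56 142.5 z=4: [ 600.6 -296.8    4. ]
[207.4 171.1] [24.1 24.7] 92 466.0 z=4: [602.1 291.2   4. ]
[384.6 152.2] [10.9 13.7] 24 116.0 z=4: [ 638.3 -153.1    4. ]
[332.1 148.7] [18.6 18.6] 58 270.0 z=4: [650.8 -22.2   4. ]
[256.4 143.6] [12.1 18.6] 145 172.5 z=4: [669.1 168.    4. ]
side
[405.3 352. ] [15.7 17.5] 140 213.0 z=4: [ 536.6 -418.     4. ]
[305.9 333.7] [15.1 16. ] 9 187.0 z=4: [ 363.8 -295.8    4. ]
[221.4 358.5] [26.3 81.2] 166 1127.0 z=4: [ 184.5 -269.3    4. ]
[399.2 286. ] [12.7 18.6] 20 182.0 z=4: [ 607.7 -286.     4. ]
[313.8 276.3] [12.4 20. ] 2 189.5 z=4: [ 436.9 -179.1    4. ]
[381.3 234.6] [11.1 15.9] 15 137.5 z=4: [ 645.2 -144.3    4. ]
[313.5 234.6] [ 9.3 15.9] 1 58.0 z=4: [486.2 -70.8   4. ]
[429.1 205.2] [ 1.8 30.9] 130 33.5 z=4: [ 815.3 -116.1    4. ]
[361.4 199.9] [14.  16.7] 104 181.5 z=4: [655.7 -21.7   4. ]
[283. 197.] [20.8 27.1] 88 439.0 z=4: [462.1  79.1   4. ]
[260.6 173.9] [17.4 20.4] 83 277.5 z=4: [435.2 188.6   4. ]
[228.2 156.5] [15.7 20.1] 15 222.5 z=4: [369.9 298.6   4. ]
[334.5 150.1] [ 9.1 22.3] 5 153.0 z=4: [678.5 187.6   4. ]
[300.  136.2] [13.  18.3] 90 183.5 z=4: [606.6 291.9   4. ]
[255.8 125.6] [18.6 27.3] 85 393.5 z=4: [495. 401.   4.]
[429.3 114.7] [21.2 36.7] 135 420.5 z=4: [1050.9  208.     4. ]
[402.9 131.5] [27.5 96.4] 130 677.5 z=4: [920.7 172.3   4. ]
```

View pics/tz.png

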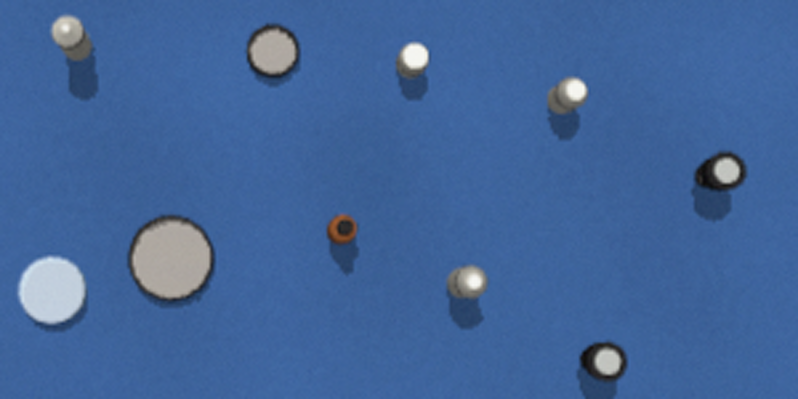

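View pics/sz.png

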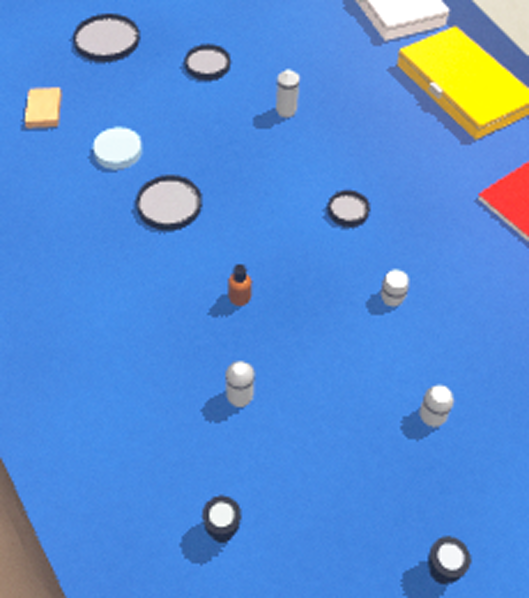

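Run:
```python
from rig import optics
from h import *
t=optics.capture("top");s=optics.capture("side")
# base correspondences: side offset relative to top at z=4
for n,u,v in [("d256",(256.4,143.6),(334.5,150.1)),("386",(384.6,152.2),(381.3,234.6)),("444",(442.9,165.5),(399.2,286)),("405",(405.2,235.6),(313.8,276.3)),("ep2",(457,265.5),(305.9,333.7)),("ep1",(501,194.1),(405.3,352)),
 ("A",(332.1,148.7),(361.4,199.9)),("B",(207.4,171.1),(300,136.2)),("C",(293.9,226.7),(283,197)),("D",(162.8,216.4),(255.8,125.6))]:
    P=tri([ray(t,*u),ray(s,*v)]); print(n,P.round(1),(proj(t,P)-u).round(1),(proj(s,P)-v).round(1))
```

```text
d256 [663.2 163.1  30.8] [ 0.1 -0.5] [-0.4  0.1]
386 [ 636.6 -151.5   18.5] [ 0.2 -0.7] [-0.7  0.2]
444 [ 598.5 -291.6   21.7] [ 0.2 -0.6] [-0.6  0.1]
405 [ 430.2 -189.9   27.5] [ 0.2 -0.6] [-0.6  0.1]
ep2 [ 357.8 -305.8   35.5] [ 0.2 -0.8] [-0.9  0.1]
ep1 [ 524.  -422.7   33.3] [ 0.4 -1. ] [-1.2  0.2]
A [652.5 -22.8   6. ] [ 0.3 -0.8] [-0.8  0.2]
B [603.7 289.9   6.3] [ 0.2 -0.8] [-0.6  0.1]
C [459.3  76.4   8. ] [ 0.2 -0.7] [-0.6  0.1]
D [492.9 399.7   5.6] [ 0.2 -0.7] [-0.5  0. ]
```

```bash
python3 -m crank '[[0,0,0,0,0,6.3],[0,0,0,0,0,6.3],[0,0,0,0,0,6.28],[0,0,0,0,0,0],[0,0,0,0,0,0]]' 1
cat > st.py <<'E'
from rig import r
import numpy as np
from scipy.spatial.transform import Rotation as R
o=r.get_obs();M=R.from_rotvec(o["eef_rot"]).as_matrix()
print(round(o["time_s"],2),"tcp",np.round(o["ee_pos"],1),"w",round(float(o["gripper_width"]),1),"F",np.round(o["contact_force"],1),"\n",M.round(3).tolist(),np.round(o["q"],2))
E
python3 st.py
```

```text
time_s: 0.85
ee_pos: [218.6, -638.6, 231.3]
eef_rot: [-3.142, -0.004, 0.0]
contact_force: [0.8, -1.0, -0.3]
gripper_width: 85.3
0.85 tcp [ 218.6 -638.6  231.3] w 85.3 F [ 0.8 -1.  -0.3] 
 [[1.0, 0.002, -0.0], [0.002, -1.0, 0.0], [-0.0, -0.0, -1.0]] [-1.39  0.29  1.58 -0.    1.28  0.18]
```

```bash
python3 -m crank '[[28,-32.5,3,0,0,0],[28,-32.5,3,0,0,0],[28,-32.5,3,0,0,0],[28,-32.5,3,0,0,0],[28,-32.5,3,0,0,0]]' >/dev/null
python3 -m crank '[[28,-32.5,3,0,0,0],[28,-32.5,3,0,0,0],[28,-32.5,3,0,0,0],[28,-32.5,3,0,0,0],[28,-32.5,3,0,0,0]]' >/dev/null
python3 -m crank '[[28,-32.5,3,0,0,0],[28,-32.5,3,0,0,0],[28,-32.5,3,0,0,0],[28,-32.5,3,0,0,0],[0,0,0,0,0,0]]'
python3 - <<'E'
from rig import optics
from h import *
c=optics.capture("wrist");print(c["position"],c["attitude"]);cv2.imwrite("pics/w1.png",c["img"][:,:,::-1])
print(proj(c,(636.6,-151.5,18)))
E
```

```text
time_s: 2.35
ee_pos: [612.7, -179.3, 188.8]
eef_rot: [-3.14, -0.012, -0.001]
contact_force: [0.3, 0.2, 0.2]
gripper_width: 85.5
[ 697.92277047 -178.99604874  332.26305733] [-0.25971579  0.25878513 -1.54791217]
[285.11972283 151.99118057]
```

View pics/w1.png

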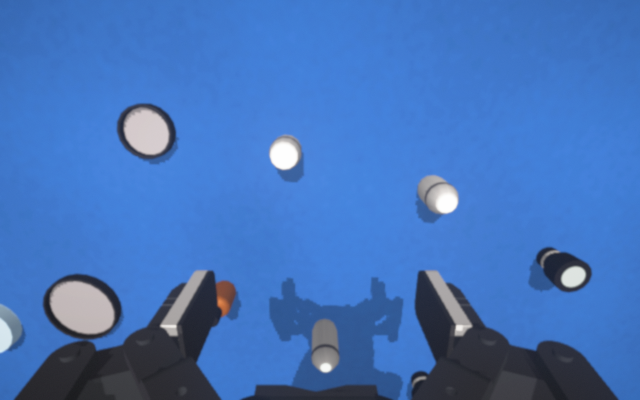

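The wrist view shows lens a at (285,153), which matches the predicted (285,152). Lens b is at (438,195), c at (325,345), base A at (147,131) and base C at (83,307). I'll measure these more finely.

```bash
cat >> h.py <<'E'
def lights(c,roi,z,minA=60,smax=70):
    "bright low-saturation blobs -> centroid cast on plane z"
    hsv=cv2.cvtColor(c["img"],cv2.COLOR_RGB2HSV)
    m=((hsv[...,1]<smax)&(hsv[...,2]>80)).astype(np.uint8)
    mm=np.zeros_like(m);x0,y0,x1,y1=roi;mm[y0:y1,x0:x1]=m[y0:y1,x0:x1]
    cs,_=cv2.findContours(mm,cv2.RETR_EXTERNAL,cv2.CHAIN_APPROX_NONE)
    for k in cs:
        if cv2.contourArea(k)<minA: continue
        (u,v),(w,h),_=cv2.fitEllipse(k); x,y,bw,bh=cv2.boundingRect(k)
        # diameter on the plane along image row
        L=onz(c,x,v,z);Rr=onz(c,x+bw,v,z)
        print("px",round(u,1),round(v,1),"box",x,y,bw,bh,"->",onz(c,u,v,z).round(1),"width mm",round(np.linalg.norm(L-Rr),1))
E
python3 - <<'E'
from rig import optics
from h import *
c=optics.capture("wrist")
for z in (4,11,18,23.5):
    print("z",z);lights(c,(20,90,470,340) if z<15 else (240,110,480,230),z)
E
```

```text
z 4
px 322.4 330.1 box 310 318 26 22 -> [ 428.8 -190.2    4. ] width mm 29.5
px 79.5 306.4 box 47 279 66 55 -> [459.1  78.6   4. ] width mm 72.9
px 450.9 304.2 box 425 271 45 66 -> [ 464.1 -331.5    4. ] width mm 49.7
px 180.2 304.9 box 160 271 48 66 -> [461.6 -32.9   4. ] width mm 52.9
px 435.5 192.7 box 416 174 40 38 -> [ 592.9 -299.4    4. ] width mm 39.3
px 282.3 150.7 box 267 134 32 35 -> [ 633.8 -149.9    4. ] width mm 30.2
px 143.5 129.6 box 120 105 48 50 -> [652.8 -21.9   4. ] width mm 44.4
z 11
px 322.4 330.1 box 310 318 26 22 -> [ 434.5 -190.    11. ] width mm 28.9
px 79.5 306.4 box 47 279 66 55 -> [464.2  73.1  11. ] width mm 71.3
px 450.9 304.2 box 425 271 45 66 -> [ 469.1 -328.3   11. ] width mm 48.6
px 180.2 304.9 box 160 271 48 66 -> [466.6 -36.1  11. ] width mm 51.8
px 435.5 192.7 box 416 174 40 38 -> [ 595.2 -296.9   11. ] width mm 38.5
px 282.3 150.7 box 267 134 32 35 -> [ 635.1 -150.5   11. ] width mm 29.6
px 143.5 129.6 box 120 105 48 50 -> [653.7 -25.3  11. ] width mm 43.5
z 18
px 435.5 192.7 box 416 174 40 38 -> [ 597.4 -294.3   18. ] width mm 37.7
px 282.3 150.7 box 267 134 32 35 -> [ 636.5 -151.2   18. ] width mm 28.9
z 23.5
px 435.5 192.7 box 416 174 40 38 -> [ 599.1 -292.3   23.5] width mm 37.0
px 282.3 150.7 box 267 134 32 35 -> [ 637.5 -151.7   23.5] width mm 28.4
```

```bash
python3 st.py; python3 -m crank '[[8,-9,30,0,0,0],[8,-9,30,0,0,0],[7.8,-10.3,30,0,0,0],[0,0,10,0,0,0],[0,0,0,0,0,0]]'; python3 st.py
```

```text
2.45 tcp [ 610.8 -182.6  189.1] w 85.3 F [-0.2  0.4 -0.3] 
 [[1.0, 0.004, -0.001], [0.004, -1.0, -0.0], [-0.001, 0.0, -1.0]] [-0.45  0.24  1.71 -0.    1.19  1.12]
time_s: 2.95
ee_pos: [632.4, -155.8, 87.3]
eef_rot: [-3.14, 0.0, 0.007]
contact_force: [0.9, -0.4, -0.7]
gripper_width: 85.5
2.95 tcp [ 632.4 -155.8   87.3] w 85.5 F [ 0.9 -0.4 -0.7] 
 [[1.0, -0.0, -0.004], [-0.0, -1.0, 0.001], [-0.004, -0.001, -1.0]] [-0.4   0.38  1.73 -0.    1.03  1.17]
```

```bash
python3 -m crank '[[2,-3,12,0,0,0],[1,-0.5,10,0,0,0],[0,0,0,0,0,0],[0,0,0,0,0,0],[0,0,0,0,0,0]]'
python3 - <<'E'
from rig import optics
from h import *
c=optics.capture("wrist");cv2.imwrite("pics/w2.png",c["img"][:,:,::-1]);lights(c,(220,80,420,300),18)
E
python3 st.py
```

```text
time_s: 3.45
ee_pos: [637.7, -151.9, 68.1]
eef_rot: [3.141, 0.0, 0.002]
contact_force: [-0.1, -0.1, 0.6]
gripper_width: 85.4
px 314.4 234.1 box 291 203 48 62 -> [ 635.3 -151.4   18. ] width mm 29.0
3.5 tcp [ 637.7 -151.9   68.1] w 85.5 F [ 0.3 -0.1 -0.8] 
 [[1.0, 0.0, 0.001], [0.0, -1.0, -0.0], [0.001, 0.0, -1.0]] [-0.39  0.41  1.73 -0.    0.99  1.18]
```

View pics/w2.png

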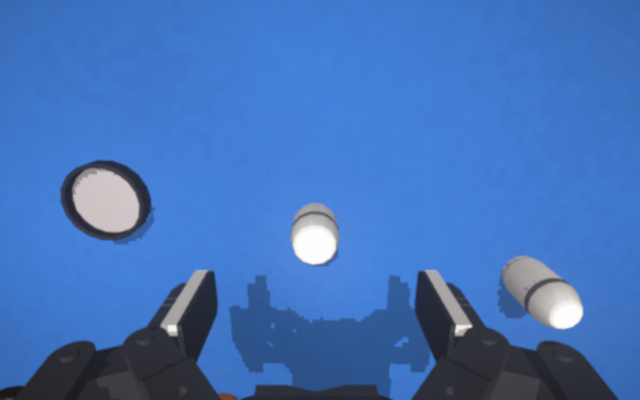

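The lens sits centred between the jaws at (314,234), about 2 mm short in x. I'll descend and close.

```bash
python3 -m crank '[[-1.7,0,20,0,0,0],[0,0,20,0,0,0],[0,0,18,0,0,0],[0,0,0,0,0,0],[0,0,0,0,0,0]]'; python3 st.py; python3 -m crank '[[0,0,0,0,0,0],[0,0,0,0,0,0],[0,0,0,0,0,0],[0,0,0,0,0,0],[0,0,0,0,0,0]]' -1;  python3 -m crank '[[0,0,0,0,0,0],[0,0,0,0,0,0],[0,0,0,0,0,0],[0,0,0,0,0,0],[0,0,0,0,0,0]]'
```

```text
time_s: 4.0
ee_pos: [635.6, -151.6, 9.2]
eef_rot: [-3.141, -0.001, 0.001]
contact_force: [-0.8, 0.0, 0.9]
gripper_width: 85.6
4.0 tcp [ 635.6 -151.6    9.2] w 85.6 F [-0.8  0.   0.9] 
 [[1.0, 0.0, -0.001], [0.0, -1.0, 0.0], [-0.001, -0.0, -1.0]] [-0.39  0.49  1.75  0.    0.9   1.18]
time_s: 4.5
ee_pos: [636.3, -152.0, 10.3]
eef_rot: [3.141, 0.001, 0.003]
contact_force: [0.2, -0.3, 2.4]
gripper_width: 25.7
time_s: 5.0
ee_pos: [636.3, -152.0, 10.3]
eef_rot: [3.141, 0.0, 0.002]
contact_force: [-0.0, 0.0, 5.6]
gripper_width: 25.6
```

```bash
python3 - <<'E'
from rig import optics
from h import *
c=optics.capture("wrist");cv2.imwrite("pics/w3.png",cv2.resize(c["img"][180:400,180:460],None,fx=2.5,fy=2.5,interpolation=cv2.INTER_CUBIC)[:,:,::-1])
for z in (10,20,30,40): print(z,proj(c,(636.3,-152,z)))
s=optics.capture("side");cv2.imwrite("pics/s3.png",cv2.resize(s["img"][190:280,330:430],None,fx=6,fy=6,interpolation=cv2.INTER_CUBIC)[:,:,::-1])
E
python3 st.py
```

```text
10 [315.37323417 273.58264184]
20 [315.38087612 285.4101675 ]
30 [315.38951789 298.78512261]
40 [315.39936943 314.03244551]
5.1 tcp [ 636.3 -152.    10.3] w 25.8 F [-0.1  0.5  5. ] 
 [[1.0, 0.0, 0.001], [0.0, -1.0, -0.001], [0.001, 0.001, -1.0]] [-0.39  0.49  1.75  0.    0.9   1.18]
```

View pics/w3.png

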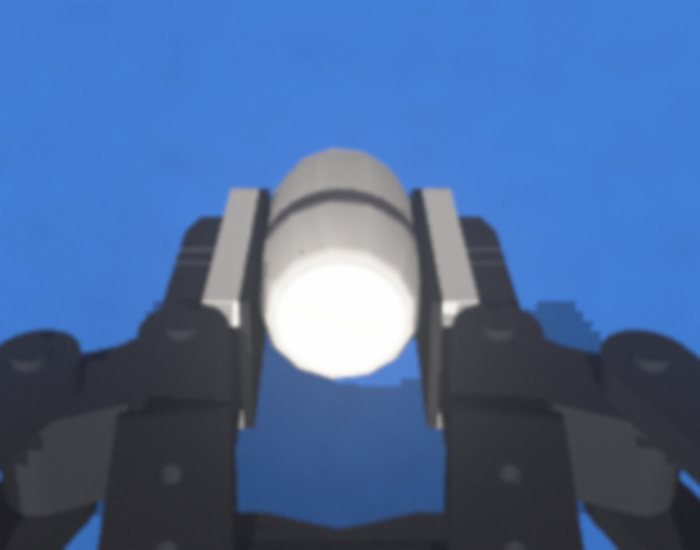

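View pics/s3.png

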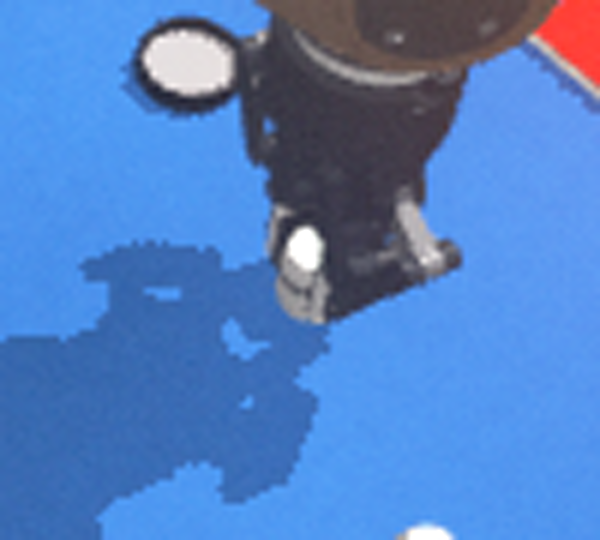

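The gripper reads 25.6 mm, but the barrel is 28 mm. Either the pads sit on the taper or the reading is offset. I'll open a little, go 7 mm lower, and compare.

```bash
python3 -m crank '[[0,0,0,0,0,0],[0,0,0,0,0,0],[0,0,3.5,0,0,0],[0,0,3.5,0,0,0],[0,0,0,0,0,0]]' 0.1; python3 -m crank '[[0,0,0,0,0,0],[0,0,0,0,0,0],[0,0,0,0,0,0],[0,0,0,0,0,0],[0,0,0,0,0,0]]' -1;  python3 - <<'E'
from rig import optics
from h import *
c=optics.capture("wrist");cv2.imwrite("pics/w4.png",cv2.resize(c["img"][180:400,180:460],None,fx=2.5,fy=2.5,interpolation=cv2.INTER_CUBIC)[:,:,::-1])
E
python3 st.py
```

```text
time_s: 5.6
ee_pos: [634.7, -151.3, 0.9]
eef_rot: [-3.141, -0.0, 0.003]
contact_force: [0.2, -0.1, -0.3]
gripper_width: 47.2
time_s: 6.1
ee_pos: [635.6, -151.7, 2.3]
eef_rot: [-3.142, -0.001, -0.0]
contact_force: [0.4, -0.1, -1.2]
gripper_width: 26.3
6.15 tcp [ 635.6 -151.7    2.3] w 26.2 F [-0.3  0.4 -0.6] 
 [[1.0, 0.0, 0.0], [0.0, -1.0, 0.0], [0.0, -0.0, -1.0]] [-0.39  0.5   1.75  0.    0.89  1.18]
```

View pics/w4.png

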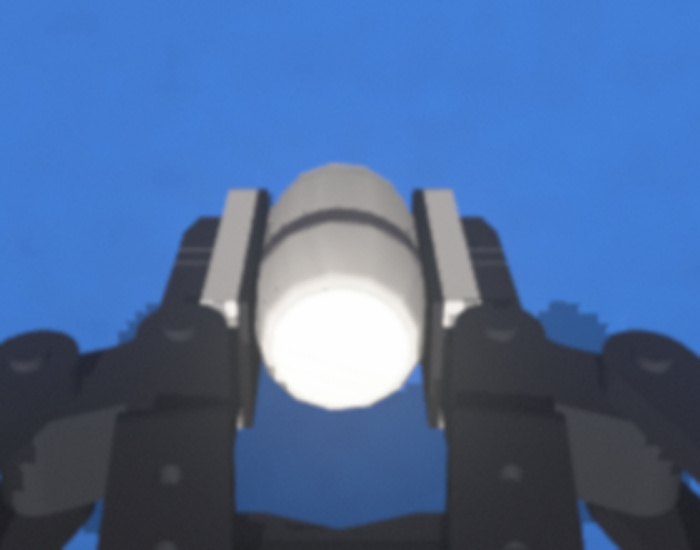

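```bash
python3 -m crank '[[0,0,0,0,0,0],[0,0,0,0,0,0],[0,0,-3,0,0,0],[0,0,-2.7,0,0,0],[0,0,0,0,0,0]]' 0.1; python3 -m crank '[[0,0,0,0,0,0],[0,0,0,0,0,0],[0,0,0,0,0,0],[0,0,0,0,0,0],[0,0,0,0,0,0]]' -1;python3 -m crank '[[0,0,0,0,0,0],[0,0,0,0,0,0],[0,0,0,0,0,0],[0,0,0,0,0,0],[0,0,0,0,0,0]]' -1
python3 st.py
```

```text
time_s: 6.65
ee_pos: [636.1, -151.9, 8.9]
eef_rot: [3.141, 0.0, 0.002]
contact_force: [0.3, -0.6, -0.5]
gripper_width: 47.0
time_s: 7.15
ee_pos: [636.0, -151.8, 8.5]
eef_rot: [3.141, 0.0, 0.001]
contact_force: [-0.3, -0.2, 3.3]
gripper_width: 25.8
time_s: 7.65
ee_pos: [636.0, -151.8, 8.5]
eef_rot: [3.141, 0.0, 0.001]
contact_force: [-0.3, -0.1, 5.3]
gripper_width: 25.9
7.65 tcp [ 636.  -151.8    8.5] w 25.9 F [-0.3 -0.1  5.3] 
 [[1.0, 0.0, 0.001], [0.0, -1.0, -0.0], [0.001, 0.0, -1.0]] [-0.39  0.49  1.75  0.    0.9   1.18]
```

Width is consistent, so this grip is on the barrel. I'll lift and check that it holds.

```bash
python3 -m crank '[[0,0,-5,0,0,0],[0,0,-10,0,0,0],[0,0,-15,0,0,0],[0,0,-20,0,0,0],[0,0,0,0,0,0]]';python3 - <<'E'
from rig import optics
from h import *
c=optics.capture("wrist");cv2.imwrite("pics/w5.png",c["img"][:,:,::-1])
lights(c,(0,100,280,300),4)
E
python3 st.py
```

```text
time_s: 8.15
ee_pos: [638.0, -152.6, 62.3]
eef_rot: [3.139, 0.001, 0.01]
contact_force: [1.5, -0.2, -0.6]
gripper_width: 25.6
px 268.9 279.5 box 251 256 29 44 -> [ 599.8 -122.2    4. ] width mm 19.1
px 98.7 204.3 box 64 171 71 67 -> [652.2 -20.8   4. ] width mm 43.2
8.2 tcp [ 637.1 -152.3   60.5] w 25.6 F [-0.5  0.  -0.9] 
 [[1.0, 0.0, 0.004], [0.0, -1.0, -0.002], [0.004, 0.002, -1.0]] [-0.39  0.42  1.74 -0.    0.98  1.18]
```

View pics/w5.png

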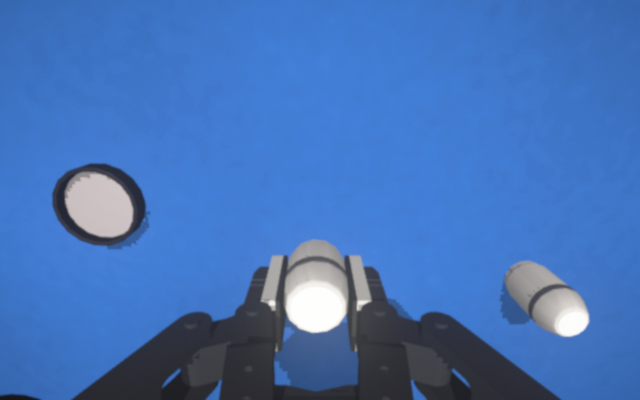

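```bash
python3 -m crank '[[4.2,-26,0,0,0,0],[4.2,-34,0,0,0,0],[4.2,-34,0,0,0,0],[4.2,-26,0,0,0,0],[0,-10,0,0,0,0]]'; python3 -m crank '[[0,0,0,0,0,0],[0,0,0,0,0,0],[0,0,0,0,0,0],[0,0,0,0,0,0],[0,0,0,0,0,0]]'
python3 - <<'E'
from rig import optics
from h import *
c=optics.capture("wrist");cv2.imwrite("pics/w6.png",c["img"][:,:,::-1])
for P in [(652.7,-22,11),(652.7,-22,4)]: print(proj(c,P))
E
python3 st.py
```

```text
time_s: 8.7
ee_pos: [651.7, -19.2, 56.9]
eef_rot: [-3.141, -0.004, 0.003]
contact_force: [0.0, -0.3, -2.2]
gripper_width: 25.8
time_s: 9.2
ee_pos: [652.3, -22.7, 58.0]
eef_rot: [3.142, -0.002, 0.0]
contact_force: [0.4, 0.9, -0.5]
gripper_width: 25.8
[314.22794942 231.93141769]
[314.26548109 227.25118487]
9.25 tcp [652.4 -22.5  58.1] w 25.9 F [-0.9  0.2 -0.6] 
 [[1.0, -0.001, 0.0], [-0.001, -1.0, -0.0], [0.0, 0.0, -1.0]] [-0.19  0.42  1.74 -0.    0.98  1.38]
```

View pics/w6.png

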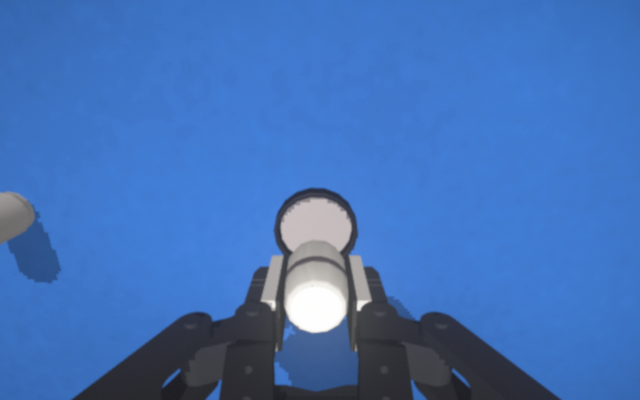

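```bash
python3 -m crank '[[0.3,0,12,0,0,0],[0,0,14,0,0,0],[0,0,12,0,0,0],[0,0,6,0,0,0],[0,0,0,0,0,0]]'; python3 -m crank '[[0,0,0.4,0,0,0],[0,0,0.4,0,0,0],[0,0,0.4,0,0,0],[0,0,0,0,0,0],[0,0,0,0,0,0]]';python3 st.py
```

```text
time_s: 9.75
ee_pos: [652.1, -21.5, 12.9]
eef_rot: [-3.141, -0.001, 0.003]
contact_force: [0.4, 0.5, -1.4]
gripper_width: 25.5
time_s: 10.25
ee_pos: [652.6, -21.7, 12.8]
eef_rot: [-3.142, -0.0, -0.0]
contact_force: [0.0, 0.5, -1.0]
gripper_width: 26.0
10.25 tcp [652.6 -21.7  12.8] w 26.0 F [ 0.   0.5 -1. ] 
 [[1.0, 0.0, 0.0], [0.0, -1.0, 0.0], [0.0, -0.0, -1.0]] [-0.19  0.49  1.75  0.    0.91  1.38]
```

Down a little more until I feel contact.

```bash
python3 -m crank '[[0,0,0.3,0,0,0],[0,0,0.3,0,0,0],[0,0,0,0,0,0],[0,0,0,0,0,0],[0,0,0,0,0,0]]';python3 -m crank '[[0,0,0.3,0,0,0],[0,0,0.3,0,0,0],[0,0,0,0,0,0],[0,0,0,0,0,0],[0,0,0,0,0,0]]'
```

```text
time_s: 10.75
ee_pos: [652.7, -21.7, 12.5]
eef_rot: [3.142, 0.0, 0.0]
contact_force: [-1.4, 0.2, 1.7]
gripper_width: 25.5
time_s: 11.25
ee_pos: [652.8, -21.7, 12.5]
eef_rot: [3.142, 0.001, -0.0]
contact_force: [-3.6, -0.7, 6.2]
gripper_width: 26.0
```

```bash
python3 -m crank '[[0,0,0,0,0,0],[0,0,0,0,0,0],[0,0,0,0,0,0],[0,0,-5,0,0,0],[0,0,-15,0,0,0]]' 0.2;python3 -m crank '[[0,0,-20,0,0,0],[0,0,-30,0,0,0],[0,0,-30,0,0,0],[0,0,-20,0,0,0],[0,0,0,0,0,0]]' 1
python3 - <<'E'
from rig import optics
from h import *
c=optics.capture("wrist");cv2.imwrite("pics/w7.png",c["img"][:,:,::-1])
lights(c,(240,60,640,300),22); print(proj(c,(652.7,-22,11)),proj(c,(652.7,-22,40)))
E
python3 st.py
```

```text
time_s: 11.75
ee_pos: [651.2, -21.4, 30.3]
eef_rot: [-3.141, -0.0, 0.006]
contact_force: [-0.5, -0.9, -0.8]
gripper_width: 51.5
time_s: 12.25
ee_pos: [655.7, -22.2, 137.7]
eef_rot: [3.14, 0.001, 0.015]
contact_force: [0.1, -0.5, 0.3]
gripper_width: 85.2
px 442.2 287.3 box 425 271 39 29 -> [ 575.3 -130.5   22. ] width mm 33.3
px 623.2 255.1 box 604 238 36 40 -> [ 605.6 -276.7   22. ] width mm 29.8
px 315.8 195.2 box 288 168 57 56 -> [657.7 -22.7  22. ] width mm 44.3
[314.88839027 197.01404044] [314.89858173 209.09370035]
12.3 tcp [654.2 -21.9 134.8] w 85.2 F [-1.1  0.1 -0.1] 
 [[1.0, 0.0, 0.006], [0.0, -1.0, -0.001], [0.006, 0.001, -1.0]] [-0.19  0.33  1.71  0.    1.1   1.38]
```

View pics/w7.png

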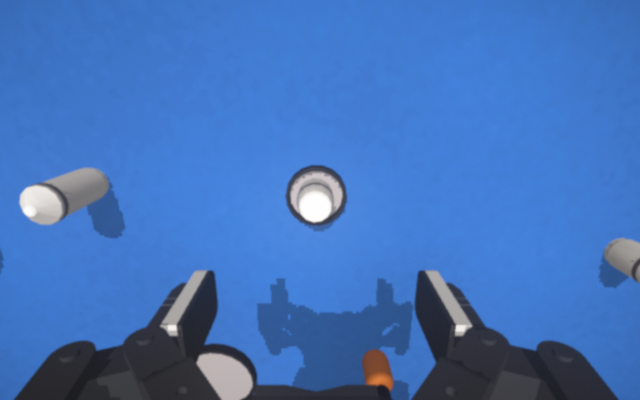

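Lens a stands upright in its base: nose at (315,205), rim centre at (316,195). On to b.

```bash
python3 -m crank '[[-9,45,0,0,0,0],[-9,45,0,0,0,0],[-9,45,0,0,0,0],[-9,45,0,0,0,0],[-9,45,0,0,0,0]]';python3 -m crank '[[-9,45,10,0,0,0],[0,0,20,0,0,0],[0,0,15,0,0,0],[0,0,0,0,0,0],[0,0,0,0,0,0]]'
python3 - <<'E'
from rig import optics
from h import *
c=optics.capture("wrist");cv2.imwrite("pics/w8.png",c["img"][:,:,::-1])
lights(c,(220,80,420,300),23.5)
E
python3 st.py
```

```text
time_s: 12.8
ee_pos: [606.1, -247.7, 129.6]
eef_rot: [-3.14, -0.001, 0.004]
contact_force: [1.1, 0.0, 0.0]
gripper_width: 85.4
time_s: 13.3
ee_pos: [598.3, -290.2, 85.3]
eef_rot: [-3.14, -0.003, 0.003]
contact_force: [-0.2, -0.3, 0.3]
gripper_width: 85.6
px 317.6 222.7 box 295 192 47 61 -> [ 598.4 -291.5   23.5] width mm 29.7
13.35 tcp [ 599.1 -290.6   86.6] w 85.1 F [0.1 0.5 0.4] 
 [[1.0, 0.002, -0.0], [0.002, -1.0, 0.0], [-0.0, -0.0, -1.0]] [-0.6   0.41  1.7   0.    1.03  0.97]
```

View pics/w8.png

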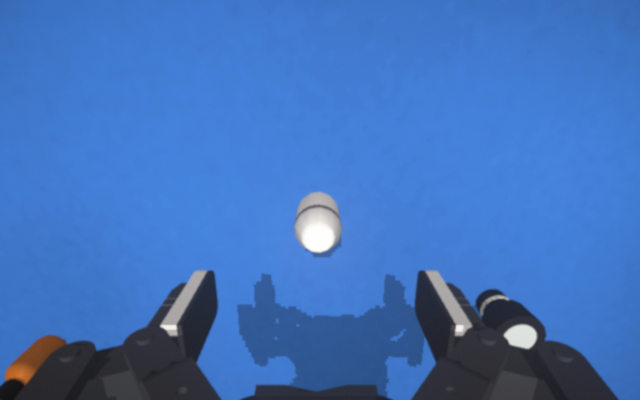

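```bash
python3 -m crank '[[-0.5,0.8,26,0,0,0],[0,0,26,0,0,0],[0,0,16,0,0,0],[0,0,7,0,0,0],[0,0,0,0,0,0]]'; python3 st.py; python3 -m crank '[[0,0,0,0,0,0],[0,0,0,0,0,0],[0,0,0,0,0,0],[0,0,0,0,0,0],[0,0,0,0,0,0]]' -1;  python3 -m crank '[[0,0,0,0,0,0],[0,0,0,0,0,0],[0,0,0,0,0,0],[0,0,0,0,0,0],[0,0,0,0,0,0]]'
```

```text
time_s: 13.85
ee_pos: [598.1, -291.9, 11.1]
eef_rot: [-3.141, -0.002, 0.002]
contact_force: [0.2, -0.2, 1.1]
gripper_width: 85.5
13.85 tcp [ 598.1 -291.9   11.1] w 85.5 F [ 0.2 -0.2  1.1] 
 [[1.0, 0.001, -0.001], [0.001, -1.0, 0.001], [-0.001, -0.001, -1.0]] [-0.61  0.51  1.71 -0.    0.92  0.96]
time_s: 14.35
ee_pos: [598.9, -293.0, 12.8]
eef_rot: [3.14, 0.0, 0.003]
contact_force: [0.0, 0.5, 3.4]
gripper_width: 26.0
time_s: 14.85
ee_pos: [598.9, -293.0, 12.8]
eef_rot: [3.141, 0.0, 0.002]
contact_force: [-0.0, 0.7, 6.1]
gripper_width: 26.0
```

```bash
python3 -m crank '[[0,0,-8,0,0,0],[0,0,-20,0,0,0],[0,0,-30,0,0,0],[0,-15,-30,0,0,0],[0,-30,-12,0,0,0]]';python3 -m crank '[[0,-42,0,0,0,0],[0,-44,0,0,0,0],[0,-44,0,0,0,0],[0,-44,0,0,0,0],[0,-44,0,0,0,0]]';python3 -m crank '[[0,-44,0,0,0,0],[0,-44,0,0,0,0],[0,-44,0,0,0,0],[0,-44,0,0,0,0],[0,-44,0,0,0,0]]';python3 -m crank '[[0,-44,0,0,0,0],[0,-30,0,0,0,0],[0,-20,0,0,0,0],[0,0,0,0,0,0],[0,0,0,0,0,0]]';python3 - <<'E'
from rig import optics
from h import *
c=optics.capture("wrist");cv2.imwrite("pics/w9.png",c["img"][:,:,::-1])
lights(c,(0,60,640,300),4); print(proj(c,(603.5,291,11)))
E
python3 st.py
```

```text
time_s: 15.35
ee_pos: [599.3, -249.6, 115.0]
eef_rot: [3.138, -0.004, 0.007]
contact_force: [0.5, 0.3, -0.9]
gripper_width: 26.2
time_s: 15.85
ee_pos: [597.0, -27.7, 110.8]
eef_rot: [-3.141, 0.0, 0.003]
contact_force: [0.1, 0.1, 0.2]
gripper_width: 26.0
time_s: 16.35
ee_pos: [596.9, 192.1, 110.8]
eef_rot: [3.141, 0.0, -0.003]
contact_force: [0.3, -0.0, -1.6]
gripper_width: 26.6
time_s: 16.85
ee_pos: [597.7, 284.0, 111.0]
eef_rot: [3.141, 0.001, -0.002]
contact_force: [-0.1, 0.3, -0.7]
gripper_width: 26.2
px 172.7 288.3 box 129 273 94 27 -> [520.4 401.7   4. ] width mm 77.6
px 361.4 278.5 box 348 256 32 44 -> [529.5 246.2   4. ] width mm 26.2
px 270.2 278.4 box 253 256 31 44 -> [529.7 320.8   4. ] width mm 25.3
px 315.7 273.3 box 282 238 68 62 -> [534.4 283.6   4. ] width mm 55.3
px 307.6 191.1 box 269 153 79 76 -> [604.5 289.6   4. ] width mm 59.1
px 520.8 116.0 box 472 91 94 55 -> [659.4 140.5   4. ] width mm 65.7
[305.61743266 195.2561617 ]
16.9 tcp [597.9 283.4 111.1] w 25.9 F [-0.2  0.2 -0.8] 
 [[1.0, -0.0, -0.001], [-0.0, -1.0, -0.001], [-0.001, 0.001, -1.0]] [ 0.29  0.37  1.7  -0.    1.07  1.86]
```

View pics/w9.png

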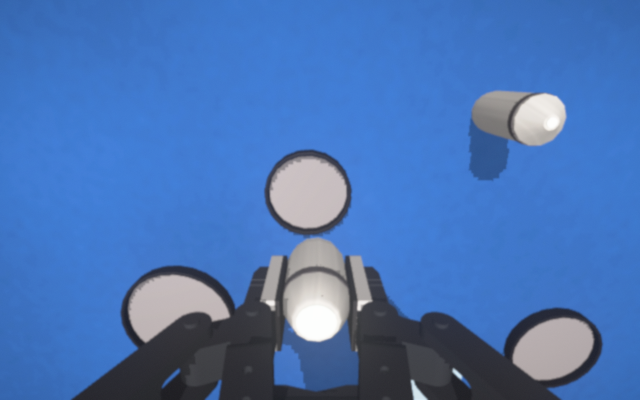

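```bash
python3 -m crank '[[3,-3.5,18,0,0,0],[3,-3,25,0,0,0],[0,0,25,0,0,0],[0,0,17,0,0,0],[0,0,6,0,0,0]]';python3 -m crank '[[0,0,0.6,0,0,0],[0,0,0.6,0,0,0],[0,0,0,0,0,0],[0,0,0,0,0,0],[0,0,0,0,0,0]]'; python3 st.py
python3 - <<'E'
from rig import optics
from h import *
c=optics.capture("wrist");cv2.imwrite("pics/w10.png",c["img"][:,:,::-1])
E
```

```text
time_s: 17.4
ee_pos: [602.2, 289.5, 16.8]
eef_rot: [3.14, -0.002, -0.009]
contact_force: [-0.4, 0.4, 0.2]
gripper_width: 25.9
time_s: 17.9
ee_pos: [604.5, 291.2, 20.3]
eef_rot: [-3.141, -0.001, -0.002]
contact_force: [-0.1, 0.5, -1.6]
gripper_width: 26.0
17.9 tcp [604.5 291.2  20.3] w 26.0 F [-0.1  0.5 -1.6] 
 [[1.0, 0.0, 0.001], [0.0, -1.0, 0.0], [0.001, -0.0, -1.0]] [0.3  0.51 1.7  0.   0.93 1.87]
```

View pics/w10.png

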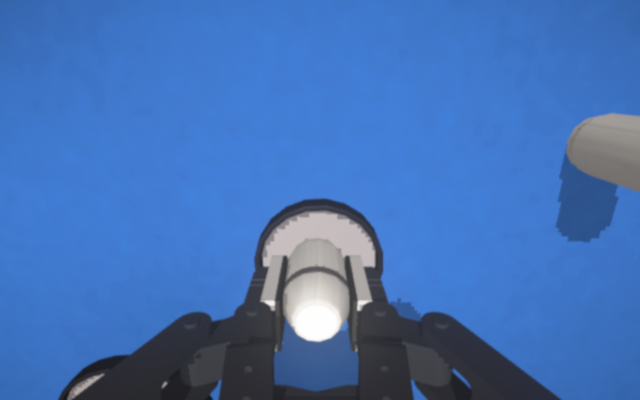

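```bash
python3 - <<'E'
from rig import optics
from h import *
c=optics.capture("wrist")
print("far rim x (minus 32):",onz(c,319.5,200,11)-[32,0,0], "inner:",onz(c,319.5,210,11)-[29,0,0])
E
python3 -m crank '[[0,1.4,0.8,0,0,0],[0,0,0.8,0,0,0],[0,0,0.7,0,0,0],[0,0,0.3,0,0,0],[0,0,0,0,0,0]]';python3 st.py
```

```text
far rim x (minus 32): [605.66844804 289.26430836  11.        ] inner: [603.76367415 289.24679978  11.        ]
time_s: 18.5
ee_pos: [604.1, 289.6, 16.8]
eef_rot: [3.142, 0.0, -0.0]
contact_force: [0.2, -0.7, 0.1]
gripper_width: 26.1
18.5 tcp [604.1 289.6  16.8] w 26.1 F [ 0.2 -0.7  0.1] 
 [[1.0, 0.0, -0.0], [0.0, -1.0, -0.0], [-0.0, 0.0, -1.0]] [ 0.3   0.51  1.7  -0.    0.93  1.87]
```

```bash
python3 -m crank '[[0.3,0,0.3,0,0,0],[0,0,0.3,0,0,0],[0,0,0,0,0,0],[0,0,0,0,0,0],[0,0,0,0,0,0]]'
```

```text
time_s: 19.0
ee_pos: [604.5, 289.7, 16.8]
eef_rot: [-3.142, -0.001, -0.0]
contact_force: [-2.5, -1.6, 4.8]
gripper_width: 26.1
```

```bash
python3 -m crank '[[0,0,0,0,0,0],[0,0,0,0,0,0],[0,0,0,0,0,0],[0,0,-5,0,0,0],[0,0,-15,0,0,0]]' 0.2;python3 -m crank '[[0,0,-25,0,0,0],[0,0,-35,0,0,0],[0,0,-30,0,0,0],[0,0,-10,0,0,0],[0,0,0,0,0,0]]' 1
python3 - <<'E'
from rig import optics
from h import *
c=optics.capture("wrist");cv2.imwrite("pics/w11.png",c["img"][:,:,::-1])
lights(c,(0,60,640,380),4)
print(proj(c,(604,290,11)),proj(c,(604,290,51)))
E
python3 st.py
```

```text
time_s: 19.5
ee_pos: [603.0, 289.2, 34.8]
eef_rot: [3.14, 0.0, -0.006]
contact_force: [0.7, -0.2, -0.5]
gripper_width: 50.9
time_s: 20.0
ee_pos: [605.9, 290.1, 139.5]
eef_rot: [-3.14, -0.001, -0.009]
contact_force: [-0.5, 0.3, -0.6]
gripper_width: 85.8
px 413.5 357.2 box 393 331 44 49 -> [432.6 193.2   4. ] width mm 43.6
px 542.3 327.9 box 504 306 74 45 -> [467.7  72.9   4. ] width mm 70.9
px 451.5 305.1 box 425 271 48 66 -> [493.2 163.1   4. ] width mm 44.9
px 225.4 309.9 box 204 270 43 75 -> [487.8 375.    4. ] width mm 40.4
px 177.7 293.9 box 152 266 59 71 -> [505.2 417.7   4. ] width mm 54.6
px 316.3 191.0 box 280 157 74 69 -> [604.7 289.5   4. ] width mm 61.7
px 503.6 125.3 box 463 103 79 49 -> [658.6 142.7   4. ] width mm 61.9
[315.78385797 194.35964503] [315.73586427 211.4661707 ]
20.05 tcp [604.6 289.7 137. ] w 85.9 F [-0.3 -0.3 -0.8] 
 [[1.0, 0.0, 0.001], [0.0, -1.0, 0.0], [0.001, -0.0, -1.0]] [0.3  0.36 1.66 0.   1.12 1.87]
```

View pics/w11.png

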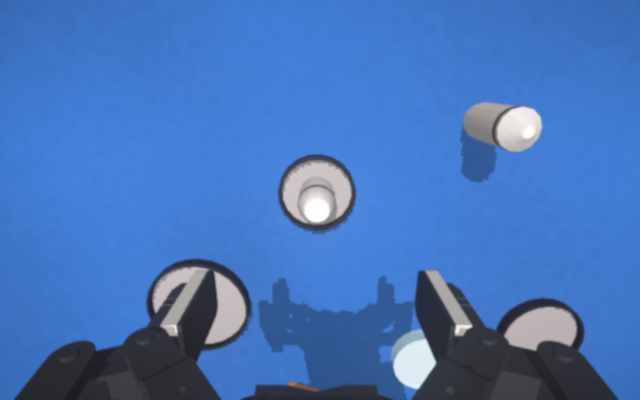

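Lens b is upright and centred: nose (316,208), rim centre (316,193). Moving to c.

```bash
python3 -m crank '[[-14,38,0,0,0,0],[-16,44,0,0,0,0],[-16,44,0,0,0,0],[-16,44,0,0,0,0],[-16,44,0,0,0,0]]';python3 -m crank '[[-16,44,0,0,0,0],[-16,44,0,0,0,0],[-16,44,0,0,0,0],[-16,44,0,0,0,0],[-16,44,0,0,0,0]]';python3 -m crank '[[-16,44,0,0,0,0],[0,2,10,0,0,0],[0,0,20,0,0,0],[0,0,8,0,0,0],[0,0,0,0,0,0]]'
python3 - <<'E'
from rig import optics
from h import *
c=optics.capture("wrist");cv2.imwrite("pics/w12.png",c["img"][:,:,::-1])
lights(c,(220,80,420,300),29)
E
python3 st.py
```

```text
time_s: 20.55
ee_pos: [523.9, 74.2, 133.5]
eef_rot: [-3.141, -0.001, 0.007]
contact_force: [0.2, -1.2, 0.7]
gripper_width: 85.2
time_s: 21.05
ee_pos: [444.2, -145.2, 134.0]
eef_rot: [-3.14, -0.001, 0.005]
contact_force: [0.6, -0.7, -0.5]
gripper_width: 85.5
time_s: 21.55
ee_pos: [428.7, -188.5, 95.2]
eef_rot: [-3.137, -0.001, 0.008]
contact_force: [0.0, 1.1, -0.5]
gripper_width: 85.5
px 318.0 218.8 box 295 186 47 64 -> [ 429.4 -189.9   29. ] width mm 30.3
21.6 tcp [ 429.7 -189.    96.6] w 85.4 F [-0.6 -0.3  0.5] 
 [[1.0, 0.001, -0.003], [0.001, -1.0, 0.002], [-0.003, -0.002, -1.0]] [-0.63 -0.01  2.17  0.    0.98  0.94]
```

View pics/w12.png

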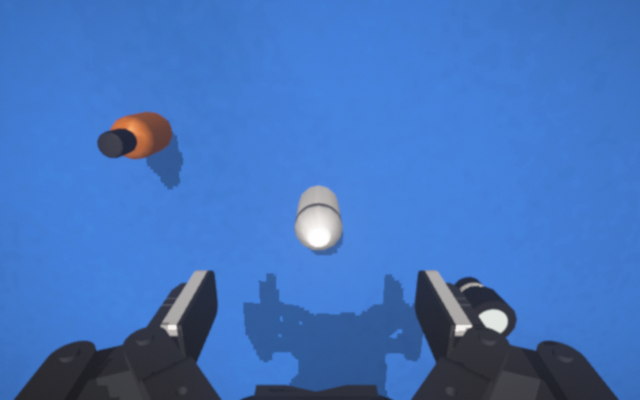

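```bash
python3 -m crank '[[-0.3,0.9,26,0,0,0],[0,0,26,0,0,0],[0,0,20,0,0,0],[0,0,8,0,0,0],[0,0,0,0,0,0]]'; python3 st.py; python3 -m crank '[[0,0,0,0,0,0],[0,0,0,0,0,0],[0,0,0,0,0,0],[0,0,0,0,0,0],[0,0,0,0,0,0]]' -1;  python3 -m crank '[[0,0,0,0,0,0],[0,0,0,0,0,0],[0,0,0,0,0,0],[0,0,0,0,0,0],[0,0,0,0,0,0]]'
```

```text
time_s: 22.1
ee_pos: [429.9, -190.5, 17.6]
eef_rot: [-3.14, -0.002, 0.002]
contact_force: [0.3, 0.2, 0.3]
gripper_width: 85.7
22.1 tcp [ 429.9 -190.5   17.6] w 85.7 F [0.3 0.2 0.3] 
 [[1.0, 0.001, -0.002], [0.001, -1.0, 0.001], [-0.002, -0.001, -1.0]] [-0.63  0.14  2.2   0.    0.81  0.94]
time_s: 22.6
ee_pos: [430.9, -191.9, 19.2]
eef_rot: [3.14, 0.0, 0.003]
contact_force: [-0.1, 0.6, 3.6]
gripper_width: 26.4
time_s: 23.1
ee_pos: [430.9, -191.9, 19.2]
eef_rot: [3.141, 0.0, 0.002]
contact_force: [-0.7, -0.2, 6.0]
gripper_width: 26.6
```

```bash
python3 -m crank '[[0,0,-8,0,0,0],[0,0,-20,0,0,0],[0,0,-30,0,0,0],[2,-20,-30,0,0,0],[4,-40,-2,0,0,0]]';python3 -m crank '[[5,-44,0,0,0,0],[5,-44,0,0,0,0],[5,-44,0,0,0,0],[5,-40,0,0,0,0],[3,-28,0,0,0,0]]';python3 -m crank '[[0,-8,10,0,0,0],[0,0,10,0,0,0],[0,0,10,0,0,0],[0,0,0,0,0,0],[0,0,0,0,0,0]]';python3 - <<'E'
from rig import optics
from h import *
c=optics.capture("wrist");cv2.imwrite("pics/w13.png",c["img"][:,:,::-1])
lights(c,(200,60,440,240),4); print(proj(c,(459,78,11)))
E
python3 st.py
```

```text
time_s: 23.6
ee_pos: [439.0, -133.8, 112.9]
eef_rot: [3.136, -0.005, 0.013]
contact_force: [0.8, -0.0, -1.5]
gripper_width: 26.3
time_s: 24.1
ee_pos: [458.3, 71.0, 108.0]
eef_rot: [-3.141, -0.003, 0.001]
contact_force: [-0.2, -0.2, -0.6]
gripper_width: 26.2
time_s: 24.6
ee_pos: [458.7, 75.6, 77.5]
eef_rot: [3.142, -0.003, -0.003]
contact_force: [-0.0, 0.3, -1.9]
gripper_width: 26.6
px 314.0 204.4 box 259 162 111 78 -> [466.8  76.5   4. ] width mm 72.9
[311.65663166 219.51772095]
24.65 tcp [459.2  75.7  78.1] w 26.5 F [ 0.1  0.4 -1.4] 
 [[1.0, -0.001, -0.0], [-0.001, -1.0, -0.0], [-0.0, 0.0, -1.0]] [-0.06  0.01  2.19 -0.    0.94  1.52]
```

View pics/w13.png

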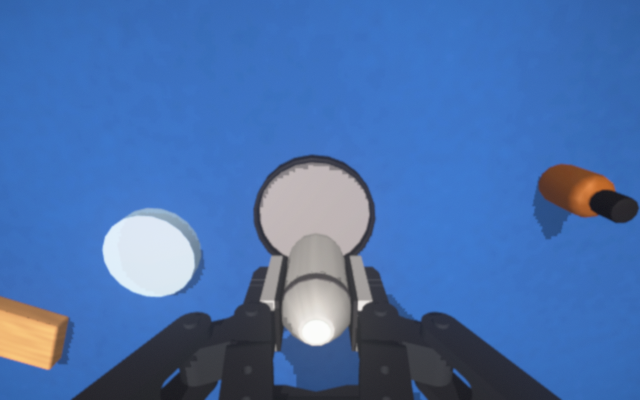

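```bash
python3 - <<'E'
from rig import optics
from h import *
c=optics.capture("wrist")
print("outer:",onz(c,314,155.5,11)-[39.5,0,0], "widest row y mid:",onz(c,253,212,11),onz(c,375,212,11))
E
python3 -m crank '[[0.5,-1.8,20,0,0,0],[0,0,20,0,0,0],[0,0,10,0,0,0],[0,0,3,0,0,0],[0,0,0,0,0,0]]'; python3 -m crank '[[0,0,0.5,0,0,0],[0,0,0,0,0,0],[0,0,0,0,0,0],[0,0,0,0,0,0],[0,0,0,0,0,0]]';python3 st.py
```

```text
outer: [461.77066849  76.44765017  11.        ] widest row y mid: [464.62402969 115.72866188  11.        ] [464.46275327  37.40079122  11.        ]
time_s: 25.2
ee_pos: [459.8, 78.3, 25.3]
eef_rot: [-3.142, 0.0, 0.0]
contact_force: [-0.6, -0.6, -0.8]
gripper_width: 26.2
time_s: 25.7
ee_pos: [459.8, 78.5, 25.0]
eef_rot: [3.142, 0.001, 0.001]
contact_force: [0.5, -1.2, -2.5]
gripper_width: 26.4
25.7 tcp [459.8  78.5  25. ] w 26.4 F [ 0.5 -1.2 -2.5] 
 [[1.0, 0.0, 0.0], [0.0, -1.0, -0.0], [0.0, 0.0, -1.0]] [-0.05  0.12  2.21 -0.    0.82  1.52]
```

```bash
python3 -m crank '[[0.5,0.5,0.5,0,0,0],[0.5,0.5,0.5,0,0,0],[0,0,0.4,0,0,0],[0,0,0,0,0,0],[0,0,0,0,0,0]]';  python3 -m crank '[[0,0,0.3,0,0,0],[0,0,0.3,0,0,0],[0,0,0,0,0,0],[0,0,0,0,0,0],[0,0,0,0,0,0]]'
```

```text
time_s: 26.2
ee_pos: [460.6, 77.5, 23.3]
eef_rot: [-3.142, -0.0, 0.0]
contact_force: [-1.0, 0.4, -0.8]
gripper_width: 26.5
time_s: 26.7
ee_pos: [460.7, 77.5, 23.2]
eef_rot: [3.142, 0.001, -0.001]
contact_force: [-2.6, 0.6, 5.5]
gripper_width: 26.5
```

```bash
python3 -m crank '[[0,0,0,0,0,0],[0,0,0,0,0,0],[0,0,0,0,0,0],[0,0,-5,0,0,0],[0,0,-15,0,0,0]]' 0.2;python3 -m crank '[[0,0,-25,0,0,0],[0,0,-35,0,0,0],[0,0,-30,0,0,0],[0,0,-10,0,0,0],[0,0,0,0,0,0]]' 1
python3 - <<'E'
from rig import optics
from h import *
c=optics.capture("wrist");cv2.imwrite("pics/w14.png",c["img"][:,:,::-1])
lights(c,(200,60,440,270),4)
print(proj(c,(460,77.5,11)),proj(c,(460,77.5,62)))
E
python3 -m crank '[[40,-17,0,0,0,0],[40,-17,0,0,0,0],[40,-17,0,0,0,0],[40,-18,0,0,0,0],[42,-18,0,0,0,0]]'; python3 -m crank '[[0,0,10,0,0,0],[0,0,10,0,0,0],[0,0,0,0,0,0],[0,0,0,0,0,0],[0,0,0,0,0,0]]'
python3 - <<'E'
from rig import optics
from h import *
c=optics.capture("wrist");cv2.imwrite("pics/w15.png",c["img"][:,:,::-1])
lights(c,(220,60,420,300),34.5)
E
python3 st.py
```

```text
time_s: 27.2
ee_pos: [459.3, 77.5, 41.7]
eef_rot: [-3.141, -0.0, 0.006]
contact_force: [0.1, 0.6, 0.5]
gripper_width: 51.0
time_s: 27.7
ee_pos: [461.8, 77.4, 144.4]
eef_rot: [3.141, 0.001, 0.007]
contact_force: [-0.3, -0.6, 0.3]
gripper_width: 85.7
px 209.9 222.3 box 200 189 25 66 -> [430.4 169.6   4. ] width mm 21.8
px 316.4 188.4 box 273 146 88 85 -> [461.3  76.5   4. ] width mm 74.4
[315.26934961 192.31259364] [315.2424717  214.32987976]
time_s: 28.25
ee_pos: [662.4, 165.1, 138.8]
eef_rot: [3.141, 0.0, -0.009]
contact_force: [0.5, -0.5, 0.8]
gripper_width: 85.6
time_s: 28.75
ee_pos: [662.0, 164.2, 123.1]
eef_rot: [-3.142, 0.0, -0.0]
contact_force: [-0.2, 0.5, -0.1]
gripper_width: 85.2
px 318.5 211.0 box 297 178 44 63 -> [660.  161.9  34.5] width mm 31.1
28.8 tcp [662.4 164.2 123.7] w 85.2 F [-0.4 -0.2  0.3] 
 [[1.0, -0.0, 0.001], [-0.0, -1.0, 0.0], [0.001, -0.0, -1.0]] [ 0.09  0.4   1.64 -0.    1.1   1.67]
```

View pics/w14.png

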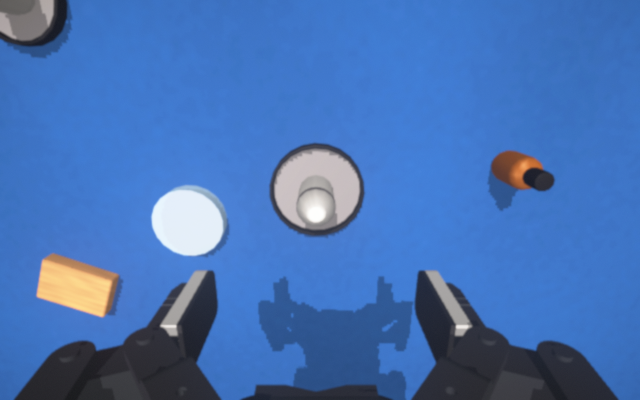

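View pics/w15.png

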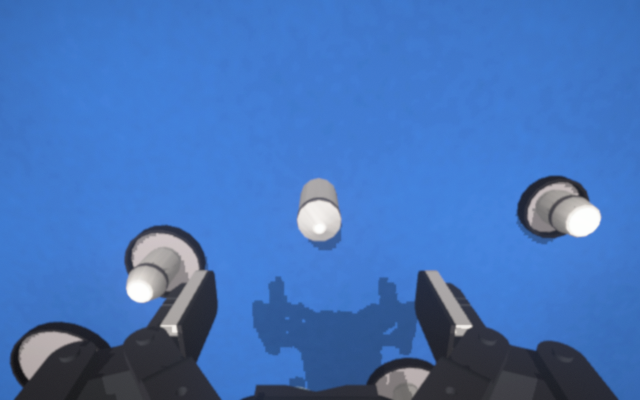

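Lens c is upright in its base: nose (316,213), rim centre (316,189). Lens d is about 2 mm off the jaw centre, so I'll correct for that, descend and grip.

```bash
python3 - <<'E'
from rig import optics
from h import *
c=optics.capture("wrist");print(onz(c,320,228,69),onz(c,319.5,182,1))
E
python3 -m crank '[[-1,1,20,0,0,0],[-1,1.2,30,0,0,0],[0,0,28,0,0,0],[0,0,14,0,0,0],[0,0,4,0,0,0]]'; python3 -m crank '[[0,0,0,0,0,0],[0,0,0,0,0,0],[0,0,0,0,0,0],[0,0,0,0,0,0],[0,0,0,0,0,0]]'; python3 st.py
```

```text
[662.01251452 161.38255957  69.        ] [672.04085156 160.98869809   1.        ]
time_s: 29.35
ee_pos: [659.3, 162.1, 25.1]
eef_rot: [3.141, 0.0, -0.005]
contact_force: [-0.1, 0.1, 0.2]
gripper_width: 85.3
time_s: 29.85
ee_pos: [661.1, 162.4, 27.6]
eef_rot: [-3.141, -0.0, -0.002]
contact_force: [-0.4, 0.5, -0.2]
gripper_width: 85.4
29.85 tcp [661.1 162.4  27.6] w 85.4 F [-0.4  0.5 -0.2] 
 [[1.0, 0.0, 0.001], [0.0, -1.0, 0.0], [0.001, -0.0, -1.0]] [0.09 0.52 1.67 0.   0.95 1.66]
```

```bash
python3 -m crank '[[0,0,0,0,0,0],[0,0,0,0,0,0],[0,0,0,0,0,0],[0,0,0,0,0,0],[0,0,0,0,0,0]]' -1;  python3 -m crank '[[0,0,0,0,0,0],[0,0,0,0,0,0],[0,0,0,0,0,0],[0,0,0,0,0,0],[0,0,0,0,0,0]]'; python3 st.py
```

```text
time_s: 30.35
ee_pos: [660.8, 162.3, 26.9]
eef_rot: [-3.142, -0.0, -0.001]
contact_force: [0.7, -0.4, 0.7]
gripper_width: 26.1
time_s: 30.85
ee_pos: [660.8, 162.4, 26.9]
eef_rot: [-3.142, -0.001, -0.001]
contact_force: [1.5, 0.5, 0.7]
gripper_width: 26.5
30.85 tcp [660.8 162.4  26.9] w 26.5 F [1.5 0.5 0.7] 
 [[1.0, 0.0, 0.0], [0.0, -1.0, 0.0], [0.0, -0.0, -1.0]] [ 0.09  0.52  1.67 -0.    0.95  1.66]
```

```bash
python3 -m crank '[[0,0,-8,0,0,0],[0,0,-20,0,0,0],[0,0,-30,0,0,0],[0,0,-30,0,0,0],[-10,-14,-10,0,0,0]]';python3 -m crank '[[-24,-34,0,0,0,0],[-24,-34,0,0,0,0],[-24,-34,0,0,0,0],[-24,-34,0,0,0,0],[-24,-34,0,0,0,0]]';python3 -m crank '[[-24,-34,0,0,0,0],[-12,-15,10,0,0,0],[0,0,14,0,0,0],[0,0,10,0,0,0],[0,0,0,0,0,0]]';python3 - <<'E'
from rig import optics
from h import *
c=optics.capture("wrist");cv2.imwrite("pics/w16.png",c["img"][:,:,::-1])
lights(c,(200,60,440,240),4); print(proj(c,(492.5,400.5,11)))
E
python3 st.py
```

```text
time_s: 31.35
ee_pos: [653.2, 175.6, 129.1]
eef_rot: [-3.141, 0.003, -0.011]
contact_force: [0.5, 0.6, 0.4]
gripper_width: 26.6
time_s: 31.85
ee_pos: [527.5, 347.9, 123.4]
eef_rot: [3.141, 0.001, -0.004]
contact_force: [0.3, 0.3, -1.8]
gripper_width: 26.3
time_s: 32.35
ee_pos: [492.9, 393.7, 87.4]
eef_rot: [3.138, -0.001, -0.008]
contact_force: [-0.3, -0.4, -1.3]
gripper_width: 26.6
px 307.5 197.9 box 244 147 129 93 -> [501.9 398.8   4. ] width mm 88.0
[304.93125261 214.49099363]
32.4 tcp [493.9 394.   88.8] w 26.6 F [-0.1  0.3 -1.3] 
 [[1.0, -0.001, -0.003], [-0.001, -1.0, -0.002], [-0.003, 0.002, -1.0]] [ 0.51  0.34  1.78 -0.    1.02  2.08]
```

View pics/w16.png

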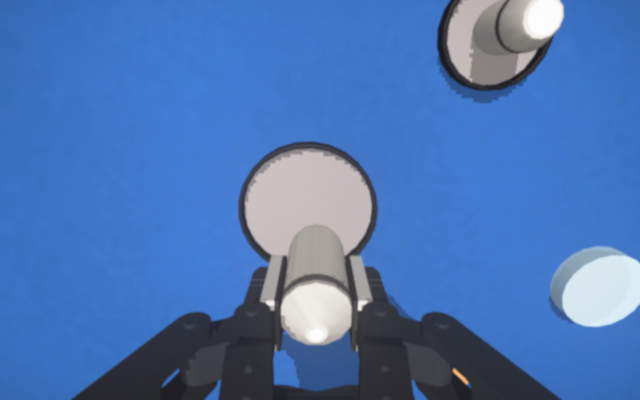

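```bash
python3 - <<'E'
from rig import optics
from h import *
c=optics.capture("wrist")
print(onz(c,308,142,11)-[47,0,0],onz(c,308,150,11)-[44,0,0])
E
python3 -m crank '[[0,-3,20,0,0,0],[0,-2.7,20,0,0,0],[0,0,10,0,0,0],[0,0,5,0,0,0],[0,0,0,0,0,0]]';python3 -m crank '[[0,0,0.5,0,0,0],[0,0,0.5,0,0,0],[0,0,0,0,0,0],[0,0,0,0,0,0],[0,0,0,0,0,0]]'; python3 st.py
```

```text
[495.22087822 398.36248049  11.        ] [493.1380708  398.40554337  11.        ]
time_s: 32.95
ee_pos: [494.7, 400.5, 35.4]
eef_rot: [3.141, -0.001, -0.001]
contact_force: [-0.4, -0.2, -0.6]
gripper_width: 26.3
time_s: 33.45
ee_pos: [494.6, 401.1, 35.0]
eef_rot: [-3.141, -0.001, -0.001]
contact_force: [0.2, -0.5, -0.8]
gripper_width: 26.4
33.45 tcp [494.6 401.1  35. ] w 26.4 F [ 0.2 -0.5 -0.8] 
 [[1.0, 0.0, 0.0], [0.0, -1.0, 0.0], [0.0, -0.0, -1.0]] [0.52 0.43 1.79 0.   0.93 2.09]
```

```bash
python3 -m crank '[[-0.5,0.6,1,0,0,0],[-0.5,0.6,1,0,0,0],[0,0,1,0,0,0],[0,0,0.5,0,0,0],[0,0,0,0,0,0]]';  python3 -m crank '[[0,0,0.4,0,0,0],[0,0,0.3,0,0,0],[0,0,0,0,0,0],[0,0,0,0,0,0],[0,0,0,0,0,0]]'
```

```text
time_s: 33.95
ee_pos: [493.4, 399.7, 31.0]
eef_rot: [3.141, 0.0, -0.0]
contact_force: [-0.2, -0.2, -0.7]
gripper_width: 26.4
time_s: 34.45
ee_pos: [493.7, 399.8, 30.9]
eef_rot: [-3.142, -0.0, -0.0]
contact_force: [-0.8, -1.6, 2.4]
gripper_width: 26.6
```

```bash
python3 -m crank '[[0,0,0.2,0,0,0],[0,0,0,0,0,0],[0,0,0,0,0,0],[0,0,0,0,0,0],[0,0,0,0,0,0]]';  python3 -m crank '[[0,0,0,0,0,0],[0,0,0,0,0,0],[0,0,0,0,0,0],[0,0,-5,0,0,0],[0,0,-15,0,0,0]]' 0.2;python3 -m crank '[[0,0,-25,0,0,0],[0,0,-35,0,0,0],[0,0,-30,0,0,0],[0,0,-10,0,0,0],[0,0,0,0,0,0]]' 1;python3 -m crank '[[0,0,0,0,0,0],[0,0,0,0,0,0],[0,0,0,0,0,0],[0,0,0,0,0,0],[0,0,0,0,0,0]]'
python3 - <<'E'
from rig import optics
from h import *
c=optics.capture("wrist");cv2.imwrite("pics/w17.png",c["img"][:,:,::-1])
print(proj(c,(493,400,11)),proj(c,(493,400,73)))
t=optics.capture("top");cv2.imwrite("pics/t17.png",cv2.resize(t["img"][110:290,140:530],None,fx=2,fy=2,interpolation=cv2.INTER_CUBIC)[:,:,::-1])
s=optics.capture("side");cv2.imwrite("pics/s17.png",cv2.resize(s["img"][60:370,200:500],None,fx=1.9,fy=1.9,interpolation=cv2.INTER_CUBIC)[:,:,::-1])
E
python3 st.py
```

```text
time_s: 34.95
ee_pos: [493.7, 399.9, 30.9]
eef_rot: [-3.142, -0.0, -0.0]
contact_force: [-1.8, -1.6, 5.6]
gripper_width: 26.7
time_s: 35.45
ee_pos: [492.3, 399.1, 49.0]
eef_rot: [3.14, 0.0, -0.005]
contact_force: [0.0, 0.2, 1.4]
gripper_width: 51.5
time_s: 35.95
ee_pos: [494.8, 400.6, 153.4]
eef_rot: [-3.139, -0.001, -0.008]
contact_force: [-0.4, 0.5, -0.8]
gripper_width: 85.3
time_s: 36.45
ee_pos: [493.3, 399.6, 149.5]
eef_rot: [3.141, 0.0, -0.002]
contact_force: [0.9, -0.2, 0.4]
gripper_width: 85.5
[314.82418061 187.91153059] [314.72115878 214.75860068]
36.6 tcp [493.5 399.8 150.2] w 85.6 F [-0.1  0.1 -1.4] 
 [[1.0, 0.0, -0.0], [0.0, -1.0, -0.0], [-0.0, 0.0, -1.0]] [ 0.52  0.28  1.74 -0.    1.12  2.09]
```

View pics/w17.png

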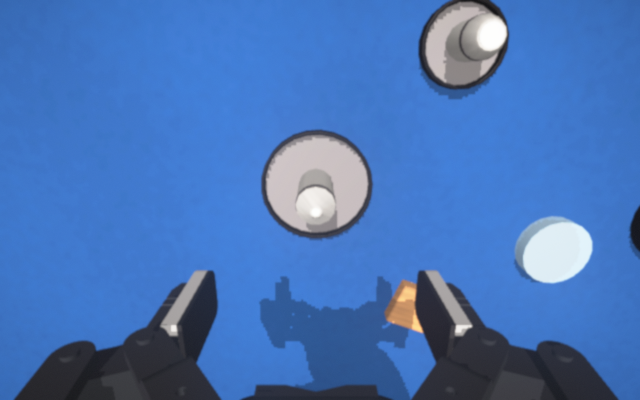

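View pics/t17.png

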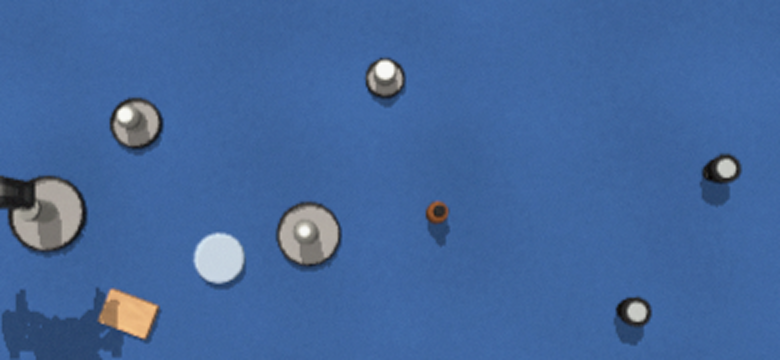

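View pics/s17.png

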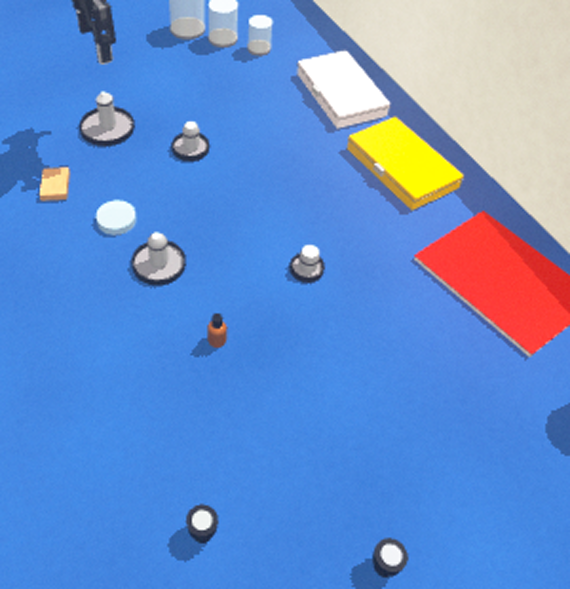

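All four stand upright in their bases, and the eyepieces and bottle haven't moved. One last numeric centring check from the top and side views.

Run:
```python
from rig import optics
from h import *
B={"a":(652.6,-22,36),"b":(604,290,47),"c":(459.5,77.5,58),"d":(493.3,400,69)}
for cam in("top","side"):
    c=optics.capture(cam);g=cv2.cvtColor(c["img"],cv2.COLOR_RGB2GRAY).astype(float);V=c["img"].max(2)
    for n,(x,y,H) in B.items():
        if cam=="top" and n=="d": continue
        # rim: dark ring -> ellipse of dark pixels hull
        u,v=proj(c,(x,y,11)); r=int({"a":15,"b":19,"c":22,"d":24}[n]); u0,v0=int(u),int(v)
        sub=V[v0-r:v0+r+1,u0-r:u0+r+1]; m=(sub<60).astype(np.uint8)
        ys,xs=np.nonzero(m); hull=cv2.convexHull(np.c_[xs,ys].astype(np.float32)); e=cv2.fitEllipse(hull) if len(hull)>=5 else None
        bc=onz(c,e[0][0]+u0-r,e[0][1]+v0-r,9)
        pu,pv=proj(c,(x,y,H+4)); a,b=int(round(pu)),int(round(pv)); s=g[b-5:b+6,a-5:a+6]; w=np.clip(s-s.max()+45,0,None)
        yy,xx=np.mgrid[b-5:b+6,a-5:a+6]; N=onz(c,(w*xx).sum()/w.sum(),(w*yy).sum()/w.sum(),H+4)
        print(cam,n,"base",bc[:2].round(1),"nose",N[:2].round(1),"diff",(N-bc)[:2].round(1))
    for n,z in(("e1",40),("e2",40)):
        pass
t=optics.capture("top");lights(t,(440,180,520,280),40,40,110)
```

```text
top a base [648.8 -22. ] nose [652.3 -21.3] diff [3.5 0.7]
top b base [600.2 289. ] nose [603.4 290.2] diff [3.2 1.2]
top c base [457.7  76.7] nose [459.1  77.8] diff [1.5 1.1]Traceback (most recent call last):
  File "<stdin>", line 11, in <module>
TypeError: object of type 'NoneType' has no len()
```

The dark-rim fit is biased in −x by the shadows. Against the floor-disc centres measured earlier, the noses are within about 1–1.5 mm. I'll check the eyepieces, then hand in.

Run:
```python
from rig import optics, workorder
from h import *
t=optics.capture("top");lights(t,(440,180,520,280),40,40,110)
m0=cv2.imread("pics/top0.png")[170:290,440:525];print("eyepiece region mean abs diff",np.abs(m0.astype(int)-t["img"][170:290,440:525,::-1]).mean())
print(workorder.job_done())
```

```text
px 457.9 265.5 box 453 261 11 10 -> [ 356.2 -305.8   40. ] width mm 25.5
px 502.6 193.6 box 498 189 10 10 -> [ 522.1 -422.4   40. ] width mm 23.6
eyepiece region mean abs diff 3.341045751633987
the job is handed in; nothing more can be done
None
```

All four objectives are standing upright in their matching bases, shortest to longest in smallest to largest. I handed the job in at about 37 s, with the gripper open and clear. Each lens was lowered until I felt light contact (about 5–6 N) before letting go, so none was dropped.

- **Upright and centred:** After each release, the wrist camera showed the lens upright and within about 2 mm of the middle. In the final top view, the noses of a, b and c lie within about 1.5 mm of the base centres I had measured earlier. In that view the gripper hid lens d, so its centring rests on the wrist and side views.
- **Eyepieces:** Both are within about 2 mm of where I first located them, which is as close as I could measure.
- **Check that disagreed:** A last fit to the black rims put the bases 1.5–3.5 mm off in x. I put that down to shadows in the mask and did not use it.
- **Check that failed:** The same centring script crashed before reaching the side view, so there is no numeric centring check from that camera.
- **Gripper reading:** The gripper read about 26 mm on the 28 mm barrels. Regripping lens a at three heights, and the readings on the other three lenses, showed this is a steady offset and not a bad grip.

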